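# Tip the gearbox housing onto its back

### The job

Two of the four small things (torch, tin, white carton, tape measure) stand on the green sheet, where the gearbox housing is to come down: stand those two upright in the wooden tray first and leave the other two and the white tub where they are, with none of the four knocked over. Then push the standing housing high on its blue cover so that it topples onto its back and lies on the green sheet with the blue cover facing up.

Things in the scene. Friction and masses are not known exactly. Their poses are not given: they have to be found in the camera images.
- housing: aluminium gearbox housing, 0.9 kg, too wide to grip, standing on end; 100 mm deep (x: flat back at -50, blue cover at +48, bolt heads +51), 108 wide (y), 150 tall (z). Origin: centre of its underside as it stands. +x points out of the blue cover (90 wide, 5 to 145 mm up). Pushed 140 mm up towards its -x with about 3.5 N it tips over its back edge, and past about 34 degrees falls by itself
- housing_mid (a point): middle of the housing, 75 mm along its z from the origin; 50 mm above the bench when it lies on its back
- mat: thin flat green sheet with a white border line, 300 mm (x) by 220 mm (y), 5 mm of soft foam: things on it stand at bench height, fixed to the bench. Origin: its centre. The housing stands near its -x end, cover towards the sheet's -x, and falls towards the sheet's +x; its pose also marks the area to clear
- tray: shallow wooden tray, fixed, 150 mm (x) by 230 mm (y), rim 25 mm above the bench, walls and floor 5 mm. Origin: centre of its underside. Right of the sheet
- torch: dark grey metal torch standing on its head, round, 39 mm across the head (below), narrower above, 122 mm tall. Origin: centre of its underside, z up
- tin: small light grey metal tin with red cap, 40 (x) by 55 (y) mm, 78 mm tall with the cap (body 70). Origin: centre of its underside, z up
- carton: small white and grey carton with blue print, standing, 50 (x) by 70 (y) mm, 110 mm tall. Origin: centre of its underside, z up
- tape_measure: light grey tape measure with yellow centre and black top, standing, 39 (x) by 87 (y) mm, 69 mm tall. Origin: centre of its underside, z up
- tub: white lidded tub, 121 mm across, 100 mm tall; a bystander, left of the sheet. Origin: centre of its underside
Not all that is in view belongs to the job. Leave any orange look-alike of the carton alone. What is shaped like the tin but turquoise is not meant.

How it is judged:
On the way, in this order (a step that is already met when the one before it is completed fails the run):
1. the two things from the sheet stand upright in the tray, the other two are where they were, and the housing still stands (((x of torch in the frame of tray between -0.065 and 0.065 m and y of torch in the frame of tray between -0.105 and 0.105 m and height (world z) of torch below 0.012 m and angle between torch's own z axis and vertical below 0.15 rad and linear speed of torch below 0.03 m/s) or (distance of torch from where it was at the start of the episode below 0.02 m and angle between torch's own z axis and vertical below 0.15 rad and not (x of torch in the frame of mat between -0.15 and 0.15 m and y of torch in the frame of mat between -0.11 and 0.11 m))) and ((x of tin in the frame of tray between -0.065 and 0.065 m and y of tin in the frame of tray between -0.105 and 0.105 m and height (world z) of tin below 0.012 m and angle between tin's own z axis and vertical below 0.15 rad and linear speed of tin below 0.03 m/s) or (distance of tin from where it was at the start of the episode below 0.02 m and angle between tin's own z axis and vertical below 0.15 rad and not (x of tin in the frame of mat between -0.15 and 0.15 m and y of tin in the frame of mat between -0.11 and 0.11 m))) and ((x of carton in the frame of tray between -0.065 and 0.065 m and y of carton in the frame of tray between -0.105 and 0.105 m and height (world z) of carton below 0.012 m and angle between carton's own z axis and vertical below 0.15 rad and linear speed of carton below 0.03 m/s) or (distance of carton from where it was at the start of the episode below 0.02 m and angle between carton's own z axis and vertical below 0.15 rad and not (x of carton in the frame of mat between -0.15 and 0.15 m and y of carton in the frame of mat between -0.11 and 0.11 m))) and ((x of tape_measure in the frame of tray between -0.065 and 0.065 m and y of tape_measure in the frame of tray between -0.105 and 0.105 m and height (world z) of tape_measure below 0.012 m and angle between tape_measure's own z axis and vertical below 0.15 rad and linear speed of tape_measure below 0.03 m/s) or (distance of tape_measure from where it was at the start of the episode below 0.02 m and angle between tape_measure's own z axis and vertical below 0.15 rad and not (x of tape_measure in the frame of mat between -0.15 and 0.15 m and y of tape_measure in the frame of mat between -0.11 and 0.11 m))) and angle between housing's own z axis and vertical below 0.1 rad), for 0.2 s.
2. the housing lies on its back on the sheet, cover up (angle between housing's own x axis and vertical below 0.1 rad and height (world z) of housing_mid below 0.058 m and x of housing_mid in the frame of mat between -0.075 and 0.075 m and y of housing_mid in the frame of mat between -0.058 and 0.058 m), for 0.2 s.
At the end, for the whole second after the job is handed in: Housing at rest on its back, cover up (0.1 rad), its middle within 75 mm (sheet x) and 58 mm (sheet y) of the sheet's centre. Each of the four small things stands upright in the tray, or is off the sheet, upright and within 20 mm of its start (all of step 2 and ((x of torch in the frame of tray between -0.065 and 0.065 m and y of torch in the frame of tray between -0.105 and 0.105 m and height (world z) of torch below 0.012 m and angle between torch's own z axis and vertical below 0.15 rad and linear speed of torch below 0.03 m/s) or (distance of torch from where it was at the start of the episode below 0.02 m and angle between torch's own z axis and vertical below 0.15 rad and not (x of torch in the frame of mat between -0.15 and 0.15 m and y of torch in the frame of mat between -0.11 and 0.11 m))) and ((x of tin in the frame of tray between -0.065 and 0.065 m and y of tin in the frame of tray between -0.105 and 0.105 m and height (world z) of tin below 0.012 m and angle between tin's own z axis and vertical below 0.15 rad and linear speed of tin below 0.03 m/s) or (distance of tin from where it was at the start of the episode below 0.02 m and angle between tin's own z axis and vertical below 0.15 rad and not (x of tin in the frame of mat between -0.15 and 0.15 m and y of tin in the frame of mat between -0.11 and 0.11 m))) and ((x of carton in the frame of tray between -0.065 and 0.065 m and y of carton in the frame of tray between -0.105 and 0.105 m and height (world z) of carton below 0.012 m and angle between carton's own z axis and vertical below 0.15 rad and linear speed of carton below 0.03 m/s) or (distance of carton from where it was at the start of the episode below 0.02 m and angle between carton's own z axis and vertical below 0.15 rad and not (x of carton in the frame of mat between -0.15 and 0.15 m and y of carton in the frame of mat between -0.11 and 0.11 m))) and ((x of tape_measure in the frame of tray between -0.065 and 0.065 m and y of tape_measure in the frame of tray between -0.105 and 0.105 m and height (world z) of tape_measure below 0.012 m and angle between tape_measure's own z axis and vertical below 0.15 rad and linear speed of tape_measure below 0.03 m/s) or (distance of tape_measure from where it was at the start of the episode below 0.02 m and angle between tape_measure's own z axis and vertical below 0.15 rad and not (x of tape_measure in the frame of mat between -0.15 and 0.15 m and y of tape_measure in the frame of mat between -0.11 and 0.11 m))) and linear speed of housing below 0.02 m/s and angular speed of housing below 0.1 rad/s); the robot touches nothing.
It fails at once if one of the four small things is knocked over (tilted over 0.6 rad) (angle between any of torch, tin, carton, tape_measure's own z axis and vertical above 0.6 rad).
It fails at once if the white tub is moved by more than 30 mm (distance of tub from where it was at the start of the episode above 0.03 m).
It also fails if it takes over 72 s, if anything falls off the work surface, if the arm or the gripper's body presses on something with over 40 N, if the wrist force passes 120 N, or if a joint passes its speed limit or range.

### The arm

A 6-joint arm with a two-finger parallel gripper is mounted at the origin on a cart in front of the work surface, level with it; the furniture and walls round the work are solid. World frame = base frame: x ahead of the robot, y to its left, z up, the work surface at z = 0. Lengths are in m, angles in rad, forces in N, time in s.
With the tool pointing down it reaches from about 0.25 to 0.775 m from the base axis. Payload 4 kg.
Tool frame: the origin (TCP) lies at the centre of the arm's flange, where the gripper is bolted on; the fingertips stand 199 mm ahead of it and the grasp point (between the pads) lies 180 mm ahead of it (robot.tcp_to_tips is the z of the fingertips in the tool frame, in m); z points along the fingers, y is the line along which they close (so a half turn about z gives the same grasp; the last joint's range is limited). The gripper opens to 94 mm and grips with 3 to 60 N. Pads are 16 mm wide; open, the fingers measure 119 mm over their backs; the gripper's body (75 mm by 177 mm) begins 78 mm behind the grasp point.
Start: joints at [-1.221, 0.087, 1.371, -0, 1.684, -0.103], TCP at [0.241, -0.495, 0.405] pointing down, gripper open.
Joint ranges: [-3.1, 3.1], [-0.76, 2.03], [0.27, 2.55], [-1.08, 4.22], [0.17, 2.65], [-2.57, 2.57]. Speed limits (rad/s): [2.79, 2.79, 3.14, 3.14, 3.14, 3.14].

### API

Orientations are given as [roll, pitch, yaw] about the fixed x, y, z axes, in that order (R = Rz(yaw) Ry(pitch) Rx(roll)).
In Python, from bench import robot gives the robot as it stands.
- The arm moves only by the tool play_rows, never from a script. Its arguments are lists of equal length, an entry for each row: "translation": the shift along the tool's x, y, z scaled (see below), a list of three; "twist": the turn, a rotation vector about the tool's x, y, z scaled (see below), a list of three; "gripper": the opening, from -1 (shut) to 1 (fully open). A call has 1 to 8 rows; each row shifts and turns the commanded pose from where the row before left it, along the tool's axes as they then stand; what a row does not reach is not made up. The controller multiplies each number of a shift by 0.04 m and each number of a turn by 0.1 rad. A row lasts 1/10 s, in which the tool goes at most 50 mm and 8.59 degrees, less where a joint would pass 70% of its speed; a pose out of reach is approached as far as the arm can. A call with a number of a shift or a turn outside -1 to 1 is refused whole. A call with a gripper value outside its range is refused whole. The fingers move at their own pace and stop on an object; the grip force is fixed at half the most. Time passes only in rows, so rows that do not move let the fingers close. It gives the time, the measured TCP pose, the force, the opening and the grip force at its end, in the units of the state.
- robot.get_obs(): the state, without advancing time (a new reading comes with each control period).
- robot.snapshot(name): name is "scene" or "top" or "wrist"; returns the picture (400x640x3 uint8, red, green, blue); there is no depth.
- robot.camera_model(name): a dict with "camera_matrix" (3x3 intrinsics, pixels), "rvec" (rotation vector, rad) and "tvec" (3), from world to camera coordinates, as OpenCV has them. Camera axes: x right, y down, z forward; pixel columns grow to the right and rows downward; lengths in m; the calibration is good to about 2 mm. The wrist camera is an equidistant fisheye: a pixel r from the principal point sees the ray r / f radians off the axis. A picture is of the moment at which its call begins: read the wrist's pose just before it. camera_model takes no time and is no camera call; for the wrist camera it gives the pose at the moment of the call.
- robot.close_job(): hands the job in; it is judged then, once.
Trained networks look in the newest picture that a camera, given by its name, has taken for a name from the list of things; names that differ only in an ending like _2 or _b are one class to them, and where a whole thing is asked for, a point or a joint stands for the part that bears it (a point fixed in the world has none). Each returns a list of dicts, best first, with "score" (0 to 1); they miss things now and then, are a little off and sometimes report something else, mostly with a low value. They report only what shows in the picture. A call takes as long as a camera call. They do not tell look-alikes from the thing itself.
- robot.recognise(name, camera): "centre" ([x, y, z] in m, in world coordinates, good to about 4 mm: the middle of the surface that is visible of it).
- robot.spot_point(name, camera): "centre" ([x, y, z] in m, in world coordinates, good to about 4 mm: a listed point, or the origin of a listed thing).
The state is a dict: "time": time; "joint_positions": joint angles; "qvel": joint speeds; "joint_torque": joint torques, N m; "tool_pos": TCP position; "ee_rot": TCP orientation; "wrist_force": force on the tool from outside, world axes, zero at the start; "wrist_torque": the same for the moment, N m; "width": finger opening in m; "finger_force": force on a finger pad.
Only numpy, scipy, OpenCV 4.12 (cv2) and the standard library are available. Lean on these libraries where they do the work, as an engineer would, in place of code of your own. Each camera call takes 0.05 s, during which the arm holds its last target. There are 200 camera calls.

## Working session

There is one attempt and no reset: what is moved stays moved. The work goes in short steps, Python scripts to look and compute and a tool call to move; the robot and the scene stay as the last step left them, time stands still between calls to the robot, and variables do not carry over. Pictures are saved under pics/ and viewed, at most 10 in all, crops included, and the job is handed in when it is done.

Besides the shell and the picture viewer there is one more tool, called as name(argument=value, ...) on one line, values as JSON. play_rows: Moves the arm, as the interface text tells. Its arguments: {"type":"object","properties":{"translation":{"type":"array","items":{"type":"array","items":{"type":"number","minimum":-1,"maximum":1}}},"twist":{"type":"array","items":{"type":"array","items":{"type":"number","minimum":-1,"maximum":1}}},"gripper":{"type":"array","items":{"type":"number"}}},"required":["translation","twist","gripper"]}

```bash
mkdir -p pics; cat > h.py <<'E'
import numpy as np,cv2
from bench import robot
def cam(n):
    m=robot.camera_model(n);return np.array(m['camera_matrix']),np.array(m['rvec'],float),np.array(m['tvec'],float)
def pix(n,p):
    K,r,t=cam(n);return cv2.projectPoints(np.array(p,float).reshape(-1,1,3),r,t,K,None)[0].reshape(-1,2)
def ray(n,uv,z):
    K,r,t=cam(n);R=cv2.Rodrigues(r)[0];c=-R.T@t.ravel();d=R.T@np.linalg.inv(K)@np.array([uv[0],uv[1],1.]);return c+d*(z-c[2])/d[2]
E
python3 - <<'E'
from h import *
a=robot.snapshot('scene');b=robot.snapshot('top')
cv2.imwrite('pics/s.png',a[:,:,::-1]);cv2.imwrite('pics/t.png',b[:,:,::-1])
for n in ['mat','tray','housing','torch','tin','carton','tape_measure','tub']:
  for c in ['scene','top']:
    for d in robot.spot_point(n,c)[:3]: print(n,c,np.round(d['centre'],3),round(d['score'],2),np.round(pix(c,d['centre'])[0]))
o=robot.get_obs();print(o['time'],o['tool_pos'],o['ee_rot'])
E
```

```text
mat scene [ 0.524  0.195 -0.001] 0.96 [317. 225.]
mat top [0.522 0.196 0.002] 0.78 [313. 199.]
tray scene [ 0.411 -0.2   -0.006] 0.58 [405. 185.]
tray top [ 0.408 -0.195 -0.003] 0.96 [444. 237.]
housing scene [0.447 0.215 0.003] 0.74 [333. 236.]
housing scene [ 0.521  0.199 -0.001] 0.64 [317. 226.]
housing top [0.448 0.21  0.003] 0.8 [308. 223.]
housing top [ 0.66   0.34  -0.002] 0.67 [267. 156.]
housing top [0.447 0.213 0.076] 0.49 [305. 219.]
torch scene [ 0.386  0.349 -0.002] 0.74 [322. 268.]
torch top [0.39  0.348 0.001] 0.68 [261. 242.]
tin scene [ 0.525  0.398 -0.002] 0.8 [275. 259.]
tin scene [ 0.413 -0.198 -0.001] 0.35 [404. 184.]
tin top [0.661 0.337 0.   ] 0.86 [268. 155.]
tin top [0.391 0.349 0.003] 0.73 [260. 242.]
tin top [ 0.407 -0.196 -0.001] 0.61 [444. 237.]
carton scene [ 0.624  0.121 -0.004] 0.95 [308. 206.]
carton scene [ 0.565 -0.015 -0.001] 0.89 [344. 193.]
carton top [ 0.561 -0.016  0.002] 0.84 [382. 186.]
carton top [0.627 0.128 0.   ] 0.62 [335. 166.]
carton top [ 0.471  0.536 -0.002] 0.19 [200. 215.]
tape_measure scene [ 0.595  0.236 -0.006] 0.86 [293. 225.]
tape_measure top [ 0.598  0.239 -0.005] 0.78 [299. 175.]
tub scene [0.474 0.537 0.004] 0.9 [254. 293.]
tub top [ 0.472  0.538 -0.002] 0.73 [199. 215.]
tub top [0.661 0.344 0.   ] 0.55 [266. 155.]
tub top [ 0.595  0.238 -0.002] 0.51 [299. 176.]
0.9 [ 0.24060435 -0.49456688  0.40472916] [ 3.14148662e+00 -3.09369281e-05  4.52765831e-01]
```

View pics/t.png

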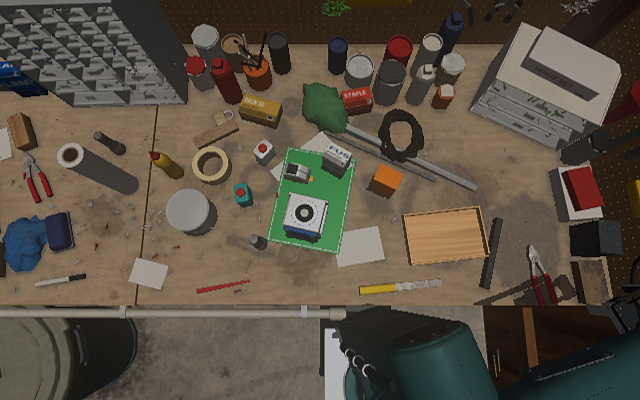

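View pics/s.png

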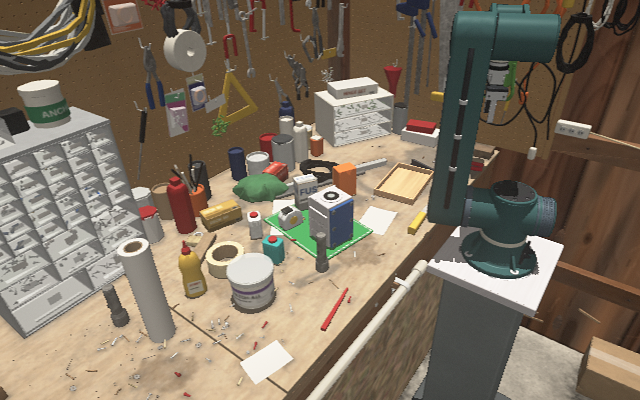

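Candidates (top view): the white carton at (335,160) on the sheet fits. The orange block at (386,180) is its look-alike. The tape measure at (299,173) is on the sheet. The tin with the red cap at (263,150) is white-grey and off the sheet, and the turquoise one at (242,193) is the look-alike. The torch at (258,242) is off the sheet. So the carton and tape measure have to move; I'll confirm that in an enlarged crop.

```bash
python3 - <<'E'
from h import *
b=cv2.imread('pics/t.png')
c=cv2.resize(b[130:265,230:370],None,fx=5.4,fy=4.4,interpolation=cv2.INTER_CUBIC)
c=cv2.resize(b[135:260,235:360],None,fx=4.8,fy=4.8,interpolation=cv2.INTER_CUBIC);cv2.imwrite('pics/tc.png',c)
hsv=cv2.cvtColor(b,cv2.COLOR_BGR2HSV)
m=cv2.inRange(hsv,(50,90,60),(75,255,255));m[:140]=0;m[:,:262]=0;m[260:]=0;m[:,365:]=0
P=np.argwhere(m)[:,::-1].astype(np.float32)
K,r,t=cam('top');W=np.array([ray('top',p,0)[:2] for p in P],np.float32)
print(cv2.minAreaRect(W))
print('cam',-cv2.Rodrigues(r)[0].T@t.ravel())
# tray corners by eye
for uv in [(403,209),(482,206),(489,259),(410,266)]: print(ray('top',uv,.025))
E
```

```text
Traceback (most recent call last):
  File "h.py", line 8, in ray
    K,r,t=cam(n);R=cv2.Rodrigues(r)[0];c=-R.T@t.ravel();d=R.T@np.linalg.inv(K)@np.array([uv[0],uv[1],1.]);return c+d*(z-c[2])/d[2]
          ~~~^^^
  File "h.py", line 4, in cam
    m=robot.camera_model(n);return np.array(m['camera_matrix']),np.array(m['rvec'],float),np.array(m['tvec'],float)
ValueError: time passes only in moves, steps and waits
```

View pics/tc.png

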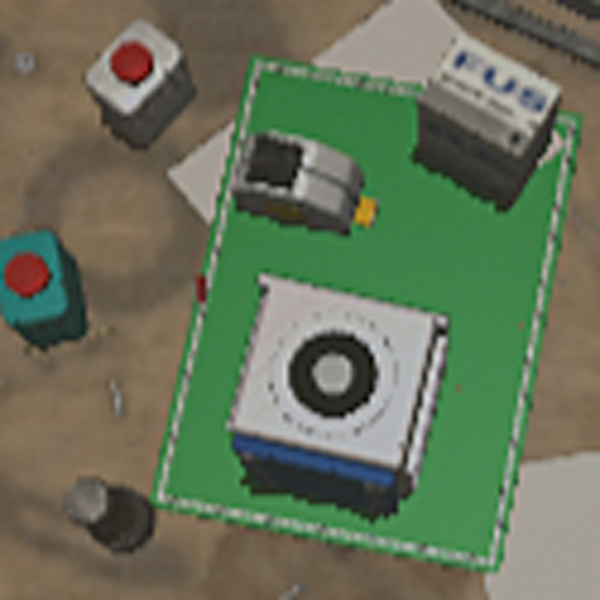

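The crop shows the white carton "FUS" at (490,90) and the tape measure at (300,180), both on the sheet. The tin (130,70) and the torch (100,510) are off it. Now I need the yaws and the mat/housing orientation.

```bash
cat > h.py <<'E'
import numpy as np,cv2,functools
from bench import robot
@functools.lru_cache(None)
def cam(n):
    m=robot.camera_model(n);return np.array(m['camera_matrix']),np.array(m['rvec'],float),np.array(m['tvec'],float)
def pix(n,p):
    K,r,t=cam(n);return cv2.projectPoints(np.array(p,float).reshape(-1,1,3),r,t,K,None)[0].reshape(-1,2)
def ray(n,uv,z):
    K,r,t=cam(n);R=cv2.Rodrigues(r)[0];c=-R.T@t.ravel();d=R.T@np.linalg.inv(K)@np.array([uv[0],uv[1],1.]);return c+d*(z-c[2])/d[2]
E
python3 - <<'E'
from h import *
K,r,t=cam('top')
print('cam',-cv2.Rodrigues(r)[0].T@t.ravel())
C=lambda x,y,z:np.round(ray('top',(235+x/4.8-.4,135+y/4.8-.4),z)[:2],3)
print('mat',[C(*p,0) for p in [(252,60),(580,118),(497,570),(157,502)]])
print('carton',[C(*p,.11) for p in [(453,36),(562,88),(520,146),(417,92)]])
print('cartonbase',[C(*p,0) for p in [(505,210),(413,155)]])
print('tape top',[C(*p,.069) for p in [(250,135),(358,163),(358,193),(235,178)]], 'base',[C(*p,0) for p in [(240,200),(350,235)]])
print('house top',[C(*p,.15) for p in [(262,277),(448,320),(412,468),(232,432)]])
print('tray',[np.round(ray('top',p,.025)[:2],3) for p in [(403,209),(482,206),(489,259),(410,266)]])
E
```

```text
cam [0.27611619 0.16328353 1.08002223]
mat [array([0.688, 0.278]), array([0.648, 0.064]), array([0.357, 0.12 ]), array([0.398, 0.33 ])]
carton [array([0.661, 0.148]), array([0.629, 0.084]), array([0.593, 0.109]), array([0.626, 0.169])]
cartonbase [array([0.586, 0.113]), array([0.623, 0.172])]
tape top [array([0.613, 0.271]), array([0.596, 0.205]), array([0.577, 0.205]), array([0.586, 0.279])] base [array([0.593, 0.283]), array([0.57 , 0.212])]
house top [array([0.505, 0.253]), array([0.481, 0.152]), array([0.4  , 0.171]), array([0.419, 0.268])]
tray [array([ 0.486, -0.071]), array([ 0.495, -0.305]), array([ 0.341, -0.31 ]), array([ 0.32 , -0.084])]
```

```bash
cat > plan.py <<'E'
import sys,math,numpy as np
from scipy.spatial.transform import Rotation as R
from bench import robot
def plan(x,y,z,yaw=None,n=None,step=.038):
    o=robot.get_obs();p=np.array(o['tool_pos']);e=o['ee_rot'];T=R.from_euler('xyz',e)
    if yaw is None: yaw=e[2]
    G=R.from_euler('xyz',[math.pi,0,yaw]);rv=(T.inv()*G).as_rotvec();d=np.array([x,y,z])-p
    print('t',round(o['time'],2),'p',p.round(4),'e',np.round(e,3),'w',round(o['width'],4),'F',np.round(o['wrist_force'],1),'d',d.round(3))
    n=n or max(1,math.ceil(max(np.linalg.norm(d)/step,np.abs(rv).max()/.1)))
    for i in range(n):
        Ti=T*R.from_rotvec(rv*i/n);print((Ti.inv().apply(d/n)/.04).round(2).tolist(),(rv/n/.1).round(2).tolist())
if __name__=='__main__':
    a=[float(v) for v in sys.argv[1:]];plan(*a[:4],n=int(a[4]) if len(a)>4 else None)
E
python3 plan.py .626 .126 .405 1.047
```

```text
t 0.9 p [ 0.2406 -0.4946  0.4047] e [ 3.141 -0.     0.453] w 0.0935 F [-0.1  0.2 -0.2] d [0.385 0.621 0.   ]
[0.77, -0.49, -0.0] [0.0, 0.0, -0.3]
[0.79, -0.46, -0.0] [0.0, 0.0, -0.3]
[0.8, -0.44, -0.0] [0.0, 0.0, -0.3]
[0.81, -0.42, -0.0] [0.0, 0.0, -0.3]
[0.82, -0.39, -0.0] [0.0, 0.0, -0.3]
[0.84, -0.37, -0.0] [0.0, 0.0, -0.3]
[0.85, -0.34, -0.0] [0.0, 0.0, -0.3]
[0.86, -0.32, -0.0] [0.0, 0.0, -0.3]
[0.87, -0.29, -0.0] [0.0, 0.0, -0.3]
[0.87, -0.27, -0.0] [0.0, 0.0, -0.3]
[0.88, -0.24, -0.0] [0.0, 0.0, -0.3]
[0.89, -0.21, -0.0] [0.0, 0.0, -0.3]
[0.89, -0.19, -0.0] [0.0, 0.0, -0.3]
[0.9, -0.16, -0.0] [0.0, 0.0, -0.3]
[0.9, -0.13, -0.0] [0.0, 0.0, -0.3]
[0.91, -0.11, -0.0] [0.0, 0.0, -0.3]
[0.91, -0.08, -0.0] [0.0, 0.0, -0.3]
[0.91, -0.05, -0.0] [0.0, 0.0, -0.3]
[0.91, -0.03, -0.0] [0.0, 0.0, -0.3]
[0.91, 0.0, -0.0] [0.0, 0.0, -0.3]
```

play_rows(translation=[[0.77, -0.49, 0], [0.79, -0.46, 0], [0.8, -0.44, 0], [0.81, -0.42, 0], [0.82, -0.39, 0], [0.84, -0.37, 0], [0.85, -0.34, 0], [0.86, -0.32, 0]], twist=[[0, 0, -0.3], [0, 0, -0.3], [0, 0, -0.3], [0, 0, -0.3], [0, 0, -0.3], [0, 0, -0.3], [0, 0, -0.3], [0, 0, -0.3]], gripper=[1, 1, 1, 1, 1, 1, 1, 1])

```text
time: 1.7
tool_pos: [0.395, -0.2445, 0.4049]
ee_rot: [3.141, -0.0, 0.694]
wrist_force: [0.3, -0.5, 0.2]
width: 0.0941
finger_force: 0.0
```

play_rows(translation=[[0.87, -0.29, 0], [0.87, -0.27, 0], [0.88, -0.24, 0], [0.89, -0.21, 0], [0.89, -0.19, 0], [0.9, -0.16, 0], [0.9, -0.13, 0], [0.91, -0.11, 0]], twist=[[0, 0, -0.3], [0, 0, -0.3], [0, 0, -0.3], [0, 0, -0.3], [0, 0, -0.3], [0, 0, -0.3], [0, 0, -0.3], [0, 0, -0.3]], gripper=[1, 1, 1, 1, 1, 1, 1, 1])

```text
time: 2.5
tool_pos: [0.5482, 0.0044, 0.4048]
ee_rot: [3.141, -0.0, 0.934]
wrist_force: [0.9, 0.3, 0.1]
width: 0.0941
finger_force: 0.0
```

play_rows(translation=[[0.91, -0.08, 0], [0.91, -0.05, 0], [0.91, -0.03, 0], [0.91, 0, 0], [0, 0, 0], [0, 0, 0]], twist=[[0, 0, -0.3], [0, 0, -0.3], [0, 0, -0.3], [0, 0, -0.3], [0, 0, 0], [0, 0, 0]], gripper=[1, 1, 1, 1, 1, 1])

```text
time: 3.1
tool_pos: [0.6239, 0.1278, 0.404]
ee_rot: [-3.141, 0.001, 1.054]
wrist_force: [-0.3, 0.2, -0.1]
width: 0.094
finger_force: 0.0
```

```bash
cat > w.py <<'E'
import sys
from h import *
m=robot.camera_model('wrist');a=robot.snapshot('wrist');np.savez('w.npz',K=m['camera_matrix'],r=m['rvec'],t=m['tvec'])
cv2.imwrite('pics/%s.png'%sys.argv[1],a[:,:,::-1])
for n in sys.argv[2:]:
    for f in (robot.spot_point,robot.recognise):
        print(n,[(np.round(d['centre'],3).tolist(),round(d['score'],2)) for d in f(n,'wrist')[:3]])
E
cat > wr.py <<'E'
import numpy as np,cv2
d=np.load('w.npz');Kw=d['K'];Rw=cv2.Rodrigues(d['r'])[0];tw=d['t'].ravel()
def wray(u,v,z):
    f=Kw[0,0];x=np.array([u-Kw[0,2],v-Kw[1,2]]);r=np.linalg.norm(x)+1e-9;th=r/f
    g=Rw.T@np.r_[x/r*np.sin(th),np.cos(th)];c=-Rw.T@tw;return np.round((c+g*(z-c[2])/g[2])[:2],3)
E
python3 w.py w1 carton tape_measure housing tin torch; python3 plan.py .626 .126 .405 1.047
```

```text
carton [([0.565, -0.013, -0.001], 0.84), ([0.624, 0.125, 0.002], 0.71)]
carton [([0.572, 0.016, 0.084], 0.76), ([0.63, 0.134, 0.112], 0.58)]
tape_measure [([0.592, 0.238, 0.001], 0.78), ([0.388, 0.349, 0.002], 0.45)]
tape_measure [([0.598, 0.24, 0.062], 0.59)]
housing [([0.447, 0.211, 0.003], 0.92)]
housing [([0.49, 0.21, 0.148], 0.77), ([0.468, 0.49, 0.084], 0.43)]
tin [([0.661, 0.346, -0.004], 0.79), ([0.527, 0.394, 0.001], 0.75), ([0.47, 0.539, -0.002], 0.62)]
tin [([0.533, 0.384, 0.067], 0.76), ([0.395, 0.342, 0.069], 0.63)]
torch [([0.389, 0.35, -0.001], 0.94)]
torch [([0.397, 0.341, 0.07], 0.76)]
t 3.65 p [0.6236 0.127  0.4049] e [ 3.141 -0.     1.052] w 0.094 F [-0.4  0.2  0.1] d [ 0.002 -0.001  0.   ]
[0.01, 0.06, -0.0] [0.0, -0.0, 0.05]
```

View pics/w1.png

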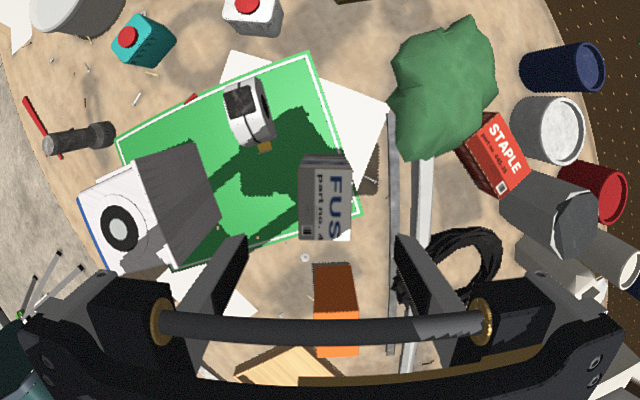

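The wrist view shows the carton at (325,200) standing between the fingers and aligned with them. The tape measure is at (250,112), and its black top at the far end is flush with the body sides.

```bash
python3 - <<'E'
from wr import *
print('carton',[wray(*p,.11) for p in [(303,156),(347,157),(352,240),(300,240)]])
print('tape top',[wray(*p,.069) for p in [(223,87),(262,80),(275,138),(244,146)]])
print('house',[wray(*p,.15) for p in [(78,200),(133,156),(166,260),(104,275)]])
E
python3 plan.py .625 .126 .275 1.05
```

```text
carton [array([0.633, 0.174]), array([0.666, 0.154]), array([0.632, 0.081]), array([0.589, 0.106])]
tape top [array([0.593, 0.275]), array([0.631, 0.259]), array([0.612, 0.201]), array([0.58, 0.21])]
house [array([0.422, 0.261]), array([0.511, 0.255]), array([0.479, 0.162]), array([0.392, 0.183])]
t 3.65 p [0.6236 0.127  0.4049] e [ 3.141 -0.     1.052] w 0.094 F [-0.4  0.2  0.1] d [ 0.001 -0.001 -0.13 ]
[-0.0, 0.01, 0.81] [0.0, -0.0, 0.01]
[-0.0, 0.01, 0.81] [0.0, -0.0, 0.01]
[-0.0, 0.01, 0.81] [0.0, -0.0, 0.01]
[-0.0, 0.01, 0.81] [0.0, -0.0, 0.01]
```

play_rows(translation=[[0.02, 0.07, 0.75], [0, 0, 0.75], [0, 0, 0.7], [0, 0, 0.7], [0, 0, 0.6], [0, 0, 0], [0, 0, 0]], twist=[[0, 0, 0], [0, 0, 0], [0, 0, 0], [0, 0, 0], [0, 0, 0], [0, 0, 0], [0, 0, 0]], gripper=[1, 1, 1, 1, 1, 1, 1])

```text
time: 4.35
tool_pos: [0.6266, 0.1266, 0.2647]
ee_rot: [-3.141, 0.0, 1.053]
wrist_force: [1.0, -0.1, 1.5]
width: 0.0941
finger_force: 0.0
```

play_rows(translation=[[0, 0, 0], [0, 0, 0], [0, 0, 0], [0, 0, 0], [0, 0, 0], [0, 0, 0], [0, 0, 0], [0, 0, 0]], twist=[[0, 0, 0], [0, 0, 0], [0, 0, 0], [0, 0, 0], [0, 0, 0], [0, 0, 0], [0, 0, 0], [0, 0, 0]], gripper=[-1, -1, -1, -1, -1, -1, -1, -1])

```text
time: 5.15
tool_pos: [0.6267, 0.1266, 0.2648]
ee_rot: [3.141, -0.0, 1.053]
wrist_force: [0.8, -0.1, 1.0]
width: 0.0498
finger_force: 29.9
```

play_rows(translation=[[0, 0, -0.4], [0, 0, -0.9], [0, 0, -0.9], [0, 0, -0.9], [0, 0, -0.8], [0, 0, 0]], twist=[[0, 0, 0], [0, 0, 0], [0, 0, 0], [0, 0, 0], [0, 0, 0], [0, 0, 0]], gripper=[-1, -1, -1, -1, -1, -1])

```text
time: 5.75
tool_pos: [0.6266, 0.1267, 0.4281]
ee_rot: [3.132, -0.007, 1.053]
wrist_force: [0.2, -0.6, -1.0]
width: 0.0497
finger_force: 29.9
```

```bash
python3 plan.py .408 -.146 .42 1.63 10
```

```text
t 5.75 p [0.6266 0.1267 0.4281] e [ 3.132 -0.007  1.053] w 0.0497 F [ 0.2 -0.6 -1. ] d [-0.219 -0.273 -0.008]
[-0.86, -0.14, 0.01] [0.01, -0.0, -0.58]
[-0.85, -0.19, 0.01] [0.01, -0.0, -0.58]
[-0.84, -0.24, 0.01] [0.01, -0.0, -0.58]
[-0.83, -0.28, 0.01] [0.01, -0.0, -0.58]
[-0.81, -0.33, 0.02] [0.01, -0.0, -0.58]
[-0.79, -0.38, 0.02] [0.01, -0.0, -0.58]
[-0.77, -0.42, 0.02] [0.01, -0.0, -0.58]
[-0.74, -0.47, 0.02] [0.01, -0.0, -0.58]
[-0.71, -0.51, 0.02] [0.01, -0.0, -0.58]
[-0.68, -0.55, 0.02] [0.01, -0.0, -0.58]
```

play_rows(translation=[[-0.86, -0.14, 0], [-0.85, -0.19, 0], [-0.84, -0.24, 0], [-0.83, -0.28, 0], [-0.81, -0.33, 0], [-0.79, -0.38, 0], [-0.77, -0.42, 0], [-0.74, -0.47, 0]], twist=[[0, 0, -0.58], [0, 0, -0.58], [0, 0, -0.58], [0, 0, -0.58], [0, 0, -0.58], [0, 0, -0.58], [0, 0, -0.58], [0, 0, -0.58]], gripper=[-1, -1, -1, -1, -1, -1, -1, -1])

```text
time: 6.55
tool_pos: [0.4502, -0.0925, 0.4184]
ee_rot: [-3.138, -0.001, 1.519]
wrist_force: [-0.7, -0.8, -2.3]
width: 0.0502
finger_force: 29.9
```

play_rows(translation=[[-0.71, -0.51, 0], [-0.68, -0.55, 0], [0, 0, 0], [0, 0, 0]], twist=[[0, 0, -0.58], [0, 0, -0.58], [0, 0, 0], [0, 0, 0]], gripper=[-1, -1, -1, -1])

```text
time: 6.95
tool_pos: [0.4072, -0.1466, 0.4192]
ee_rot: [-3.14, -0.002, 1.631]
wrist_force: [0.9, 0.4, -2.5]
width: 0.0498
finger_force: 29.9
```

```bash
python3 w.py w2 tray; python3 plan.py .408 -.146 .271 1.63 6
```

```text
tray []
tray [([0.404, -0.121, 0.006], 0.71)]
t 7.1 p [ 0.4082 -0.1456  0.4199] e [-3.141e+00 -1.000e-03  1.634e+00] w 0.0497 F [-0.4  0.4 -1.8] d [-0.    -0.    -0.149]
[-0.0, -0.0, 0.62] [-0.0, -0.0, 0.01]
[-0.0, -0.0, 0.62] [-0.0, -0.0, 0.01]
[-0.0, -0.0, 0.62] [-0.0, -0.0, 0.01]
[-0.0, -0.0, 0.62] [-0.0, -0.0, 0.01]
[-0.0, -0.0, 0.62] [-0.0, -0.0, 0.01]
[-0.0, -0.0, 0.62] [-0.0, -0.0, 0.01]
```

View pics/w2.png

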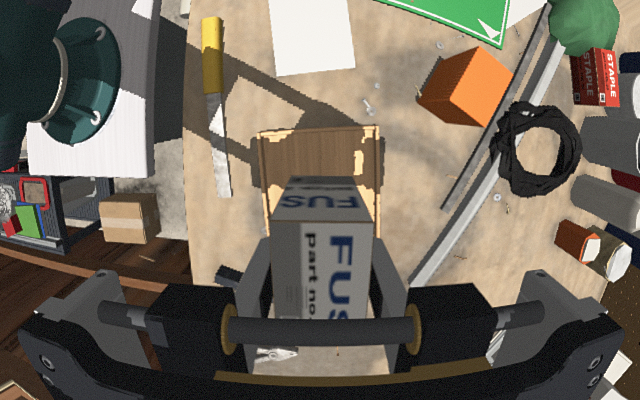

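The carton hangs centred over the tray. The tray's +y edge runs from (258,130) to (382,126).

```bash
python3 -c "
from wr import *
print([wray(*p,.025) for p in [(258,131),(382,127),(265,225),(380,215)]])"
```

```text
[array([ 0.327, -0.088]), array([ 0.477, -0.075]), array([ 0.338, -0.209]), array([ 0.486, -0.186])]
```

play_rows(translation=[[0, 0, 0.7], [0, 0, 0.8], [0, 0, 0.8], [0, 0, 0.7], [0, 0, 0.4], [0, 0, 0], [0, 0, 0]], twist=[[0, 0, 0], [0, 0, 0], [0, 0, 0], [0, 0, 0], [0, 0, 0], [0, 0, 0], [0, 0, 0]], gripper=[-1, -1, -1, -1, -1, -1, -1])

```text
time: 7.8
tool_pos: [0.4083, -0.1458, 0.2848]
ee_rot: [-3.141, -0.0, 1.634]
wrist_force: [0.9, -0.5, -0.1]
width: 0.0501
finger_force: 29.9
```

play_rows(translation=[[0, 0, 0.2], [0, 0, 0.12], [0, 0, 0.05], [0, 0, 0], [0, 0, 0]], twist=[[0, 0, 0], [0, 0, 0], [0, 0, 0], [0, 0, 0], [0, 0, 0]], gripper=[-1, -1, -1, -1, -1])

```text
time: 8.3
tool_pos: [0.4078, -0.1464, 0.2701]
ee_rot: [3.141, 0.0, 1.633]
wrist_force: [0.4, -0.3, -2.1]
width: 0.0501
finger_force: 29.9
```

play_rows(translation=[[0, 0, 0], [0, 0, 0], [0, 0, 0], [0, 0, 0], [0, 0, 0], [0, 0, -0.3], [0, 0, -0.7], [0, 0, -0.9]], twist=[[0, 0, 0], [0, 0, 0], [0, 0, 0], [0, 0, 0], [0, 0, 0], [0, 0, 0], [0, 0, 0], [0, 0, 0]], gripper=[0.4, 0.4, 0.4, 0.4, 0.4, 0.4, 0.4, 0.4])

```text
time: 9.1
tool_pos: [0.4073, -0.1461, 0.346]
ee_rot: [-3.139, -0.002, 1.633]
wrist_force: [0.0, -0.5, -0.5]
width: 0.0657
finger_force: 0.0
```

play_rows(translation=[[0, 0, -0.9], [0, 0, -0.9], [0, 0, 0]], twist=[[0, 0, 0], [0, 0, 0], [0, 0, 0]], gripper=[1, 1, 1])

```text
time: 9.4
tool_pos: [0.4081, -0.1465, 0.425]
ee_rot: [3.131, 0.006, 1.633]
wrist_force: [-0.1, -0.9, 0.2]
width: 0.086
finger_force: 0.0
```

```bash
python3 plan.py .6 .24 .40 1.326 12; python3 - <<'E'
from h import *
a=robot.snapshot('scene');cv2.imwrite('pics/s2.png',a[:,:,::-1])
for n in ['carton','tape_measure']:
    print(n,[(np.round(d['centre'],3).tolist(),round(d['score'],2)) for d in robot.spot_point(n,'scene')[:3]])
E
```

```text
t 9.4 p [ 0.4081 -0.1465  0.425 ] e [3.131 0.006 1.633] w 0.086 F [-0.1 -0.9  0.2] d [ 0.192  0.386 -0.025]
[0.78, 0.45, 0.05] [0.01, 0.0, 0.26]
[0.79, 0.43, 0.05] [0.01, 0.0, 0.26]
[0.8, 0.41, 0.05] [0.01, 0.0, 0.26]
[0.81, 0.39, 0.05] [0.01, 0.0, 0.26]
[0.82, 0.37, 0.05] [0.01, 0.0, 0.26]
[0.83, 0.35, 0.05] [0.01, 0.0, 0.26]
[0.84, 0.32, 0.05] [0.01, 0.0, 0.26]
[0.85, 0.3, 0.05] [0.01, 0.0, 0.26]
[0.85, 0.28, 0.05] [0.01, 0.0, 0.26]
[0.86, 0.26, 0.05] [0.01, 0.0, 0.26]
[0.87, 0.24, 0.05] [0.01, 0.0, 0.26]
[0.87, 0.21, 0.05] [0.01, 0.0, 0.26]
carton [([0.405, -0.155, 0.003], 0.85), ([0.564, -0.016, -0.002], 0.76)]
tape_measure [([0.592, 0.234, -0.003], 0.7)]
```

play_rows(translation=[[0.78, 0.45, 0.05], [0.79, 0.43, 0.05], [0.8, 0.41, 0.05], [0.81, 0.39, 0.05], [0.82, 0.37, 0.05], [0.83, 0.35, 0.05], [0.84, 0.32, 0.05], [0.85, 0.3, 0.05]], twist=[[0, 0, 0.28], [0, 0, 0.28], [0, 0, 0.28], [0, 0, 0.28], [0, 0, 0.28], [0, 0, 0.28], [0, 0, 0.28], [0, 0, 0.28]], gripper=[1, 1, 1, 1, 1, 1, 1, 1])

```text
time: 10.35
tool_pos: [0.5382, 0.1119, 0.3994]
ee_rot: [-3.137, 0.001, 1.408]
wrist_force: [0.7, -0.8, 1.1]
width: 0.0937
finger_force: 0.0
```

play_rows(translation=[[0.85, 0.28, 0.05], [0.86, 0.26, 0.05], [0.87, 0.24, 0.05], [0.87, 0.21, 0.05], [0, 0, 0], [0, 0, 0]], twist=[[0, 0, 0.28], [0, 0, 0.28], [0, 0, 0.28], [0, 0, 0.28], [0, 0, 0], [0, 0, 0]], gripper=[1, 1, 1, 1, 1, 1])

```text
time: 10.95
tool_pos: [0.6048, 0.2381, 0.391]
ee_rot: [-3.137, 0.003, 1.298]
wrist_force: [-0.4, 0.1, 0.3]
width: 0.0942
finger_force: 0.0
```

```bash
python3 w.py w3 tape_measure; python3 plan.py .6 .24 .25 1.30 4
```

```text
tape_measure [([0.59, 0.235, 0.001], 0.56)]
tape_measure [([0.598, 0.25, 0.064], 0.65)]
t 11.1 p [0.6045 0.2366 0.3936] e [-3.141e+00  1.000e-03  1.296e+00] w 0.0939 F [ 0.2 -0.2  0.6] d [-0.005  0.003 -0.144]
[0.01, -0.03, 0.9] [-0.0, 0.0, -0.01]
[0.01, -0.03, 0.9] [-0.0, 0.0, -0.01]
[0.01, -0.03, 0.9] [-0.0, 0.0, -0.01]
[0.01, -0.03, 0.9] [-0.0, 0.0, -0.01]
```

View pics/w3.png

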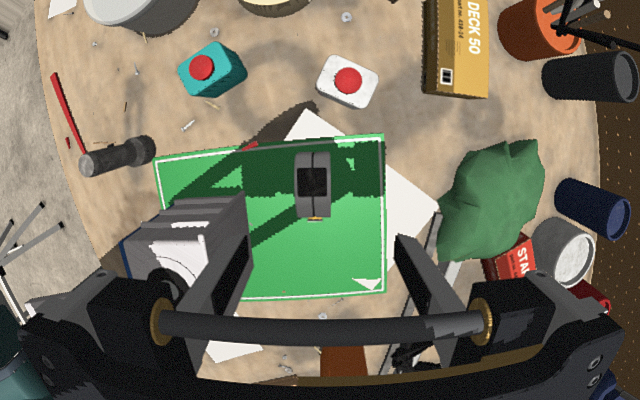

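```bash
python3 -c "
from wr import *
print('black',[wray(*p,.069) for p in [(297,165),(327,165),(328,196),(297,196)]])
print('ends z.03',[wray(*p,.03) for p in [(300,152),(328,152),(296,215),(331,214)]])
print('house back',[wray(*p,.15) for p in [(242,196),(206,275)]], 'base',wray(248,272,0))
print('mat',[wray(*p,0) for p in [(156,158),(384,135),(383,291)]])
"
```

```text
black [array([0.59 , 0.274]), array([0.618, 0.266]), array([0.611, 0.235]), array([0.581, 0.244])]
ends z.03 [array([0.592, 0.282]), array([0.622, 0.273]), array([0.567, 0.213]), array([0.606, 0.203])]
house back [array([0.553, 0.275]), array([0.496, 0.218])] base [0.472 0.141]
mat [array([0.402, 0.329]), array([0.692, 0.272]), array([0.646, 0.06 ])]
```

play_rows(translation=[[0.19, -0.14, 0], [0, 0, 0.7], [0, 0, 0.8], [0, 0, 0.8], [0, 0, 0.6], [0, 0, 0.25], [0, 0, 0], [0, 0, 0]], twist=[[0, 0, 0], [0, 0, 0], [0, 0, 0], [0, 0, 0], [0, 0, 0], [0, 0, 0], [0, 0, 0], [0, 0, 0]], gripper=[1, 1, 1, 1, 1, 1, 1, 1])

```text
time: 11.9
tool_pos: [0.6018, 0.2465, 0.2696]
ee_rot: [3.139, -0.001, 1.297]
wrist_force: [-0.5, -0.7, 0.5]
width: 0.0939
finger_force: 0.0
```

play_rows(translation=[[0, 0, 0.15], [0, 0, 0.12], [0, 0, 0.1], [0, 0, 0]], twist=[[0, 0, 0], [0, 0, 0], [0, 0, 0], [0, 0, 0]], gripper=[1, 1, 1, 1])

```text
time: 12.3
tool_pos: [0.6013, 0.2464, 0.2523]
ee_rot: [-3.141, 0.001, 1.297]
wrist_force: [-0.2, 0.1, 0.4]
width: 0.0938
finger_force: 0.0
```

```bash
python3 w.py w4 ; python3 plan.py .601 .246 .25 1.30 4
```

```text
t 12.35 p [0.6014 0.2464 0.2526] e [-3.141e+00  1.000e-03  1.297e+00] w 0.0941 F [ 0.8 -0.1  0.1] d [-0.    -0.    -0.003]
[-0.0, -0.0, 0.02] [-0.0, 0.0, -0.01]
[-0.0, -0.0, 0.02] [-0.0, 0.0, -0.01]
[-0.0, -0.0, 0.02] [-0.0, 0.0, -0.01]
[-0.0, -0.0, 0.02] [-0.0, 0.0, -0.01]
```

View pics/w4.png

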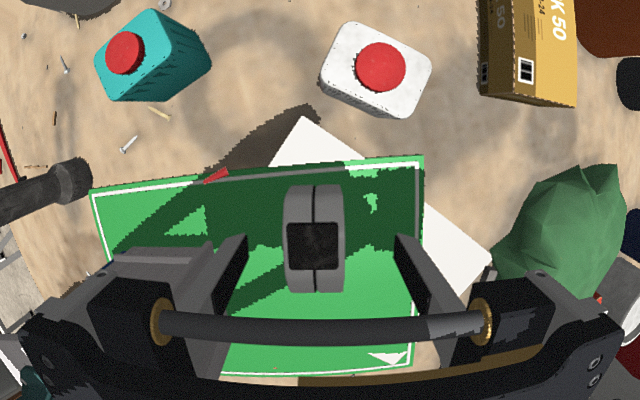

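The tape measure at (315,245) is centred and square between the fingers. I'll go 3 mm lower and close.

play_rows(translation=[[0, 0, 0.08], [0, 0, 0], [0, 0, 0], [0, 0, 0], [0, 0, 0], [0, 0, 0], [0, 0, 0], [0, 0, 0]], twist=[[0, 0, 0], [0, 0, 0], [0, 0, 0], [0, 0, 0], [0, 0, 0], [0, 0, 0], [0, 0, 0], [0, 0, 0]], gripper=[1, -1, -1, -1, -1, -1, -1, -1])

```text
time: 13.15
tool_pos: [0.6012, 0.2466, 0.25]
ee_rot: [-3.14, 0.0, 1.297]
wrist_force: [-2.6, 1.3, 1.9]
width: 0.0417
finger_force: 1.2
```

play_rows(translation=[[0, 0, 0], [0, 0, 0], [0, 0, -0.2], [0, 0, -0.3], [0, 0, 0]], twist=[[0, 0, 0], [0, 0, 0], [0, 0, 0], [0, 0, 0], [0, 0, 0]], gripper=[-1, -1, -1, -1, -1])

```text
time: 13.65
tool_pos: [0.6023, 0.2465, 0.2722]
ee_rot: [3.137, -0.002, 1.297]
wrist_force: [0.5, 0.2, -4.5]
width: 0.0374
finger_force: 29.6
```

play_rows(translation=[[0, 0, -0.7], [0, 0, -0.9], [0, 0, -0.9], [0, 0, -0.9], [0, 0, -0.3], [0, 0, 0]], twist=[[0, 0, 0], [0, 0, 0], [0, 0, 0], [0, 0, 0], [0, 0, 0], [0, 0, 0]], gripper=[-1, -1, -1, -1, -1, -1])

```text
time: 14.25
tool_pos: [0.6017, 0.2464, 0.4206]
ee_rot: [3.137, -0.003, 1.297]
wrist_force: [-0.2, 0.9, -3.5]
width: 0.0375
finger_force: 29.6
```

```bash
python3 plan.py .412 -.245 .42 1.63 15
```

```text
t 14.25 p [0.6017 0.2464 0.4206] e [ 3.137e+00 -3.000e-03  1.297e+00] w 0.0375 F [-0.2  0.9 -3.5] d [-0.19  -0.491 -0.001]
[-0.87, -0.08, -0.0] [0.0, -0.0, -0.22]
[-0.87, -0.1, -0.0] [0.0, -0.0, -0.22]
[-0.87, -0.12, -0.0] [0.0, -0.0, -0.22]
[-0.87, -0.14, -0.0] [0.0, -0.0, -0.22]
[-0.86, -0.16, -0.0] [0.0, -0.0, -0.22]
[-0.86, -0.18, -0.0] [0.0, -0.0, -0.22]
[-0.86, -0.2, -0.0] [0.0, -0.0, -0.22]
[-0.85, -0.22, -0.0] [0.0, -0.0, -0.22]
[-0.85, -0.24, -0.0] [0.0, -0.0, -0.22]
[-0.84, -0.25, -0.0] [0.0, -0.0, -0.22]
[-0.83, -0.27, -0.0] [0.0, -0.0, -0.22]
[-0.83, -0.29, 0.0] [0.0, -0.0, -0.22]
[-0.82, -0.31, 0.0] [0.0, -0.0, -0.22]
[-0.81, -0.33, 0.0] [0.0, -0.0, -0.22]
[-0.81, -0.35, 0.0] [0.0, -0.0, -0.22]
```

play_rows(translation=[[-0.87, -0.08, 0], [-0.87, -0.1, 0], [-0.87, -0.12, 0], [-0.87, -0.14, 0], [-0.86, -0.16, 0], [-0.86, -0.18, 0], [-0.86, -0.2, 0], [-0.85, -0.22, 0]], twist=[[0, 0, -0.22], [0, 0, -0.22], [0, 0, -0.22], [0, 0, -0.22], [0, 0, -0.22], [0, 0, -0.22], [0, 0, -0.22], [0, 0, -0.22]], gripper=[-1, -1, -1, -1, -1, -1, -1, -1])

```text
time: 15.05
tool_pos: [0.4993, -0.0168, 0.4144]
ee_rot: [-3.136, 0.0, 1.474]
wrist_force: [0.7, -0.3, -3.5]
width: 0.0374
finger_force: 29.8
```

play_rows(translation=[[-0.85, -0.24, 0], [-0.84, -0.25, 0], [-0.83, -0.27, 0], [-0.83, -0.29, 0], [-0.82, -0.31, 0], [-0.81, -0.33, 0], [-0.69, -0.35, 0], [0, 0, 0]], twist=[[0, 0, -0.22], [0, 0, -0.22], [0, 0, -0.22], [0, 0, -0.22], [0, 0, -0.22], [0, 0, -0.22], [0, 0, -0.22], [0, 0, 0]], gripper=[-1, -1, -1, -1, -1, -1, -1, -1])

```text
time: 15.85
tool_pos: [0.4094, -0.2426, 0.4145]
ee_rot: [-3.136, -0.002, 1.622]
wrist_force: [-0.5, 1.2, -4.0]
width: 0.0373
finger_force: 29.8
```

```bash
python3 w.py w5 tape_measure tray; python3 plan.py .412 -.240 .275 1.63 5
python3 - <<'E'
from h import *
a=robot.snapshot('top');c=robot.snapshot('scene')
o=np.hstack([cv2.resize(a[180:290,380:510,::-1],(400,338)),cv2.resize(c[120:220,350:468,::-1],(400,338))])
cv2.imwrite('pics/o1.png',np.vstack([o,cv2.resize(cv2.imread('pics/w5.png')[100:300,200:450],(400,250)).repeat(2,1)[:, :800]])[:600])
E
```

```text
tape_measure [([0.407, -0.252, 0.167], 0.58)]
tape_measure [([0.406, -0.227, 0.23], 0.74)]
tray [([0.411, -0.194, -0.001], 0.55)]
tray [([0.413, -0.198, 0.009], 0.95)]
t 16.1 p [ 0.4113 -0.2391  0.4167] e [-3.140e+00 -2.000e-03  1.628e+00] w 0.0371 F [ 0.3  0.2 -3.2] d [ 0.001 -0.001 -0.142]
[-0.01, 0.0, 0.71] [-0.0, -0.0, -0.0]
[-0.01, 0.0, 0.71] [-0.0, -0.0, -0.0]
[-0.01, 0.0, 0.71] [-0.0, -0.0, -0.0]
[-0.01, 0.0, 0.71] [-0.0, -0.0, -0.0]
[-0.0, 0.0, 0.71] [-0.0, -0.0, -0.0]
```

View pics/o1.png

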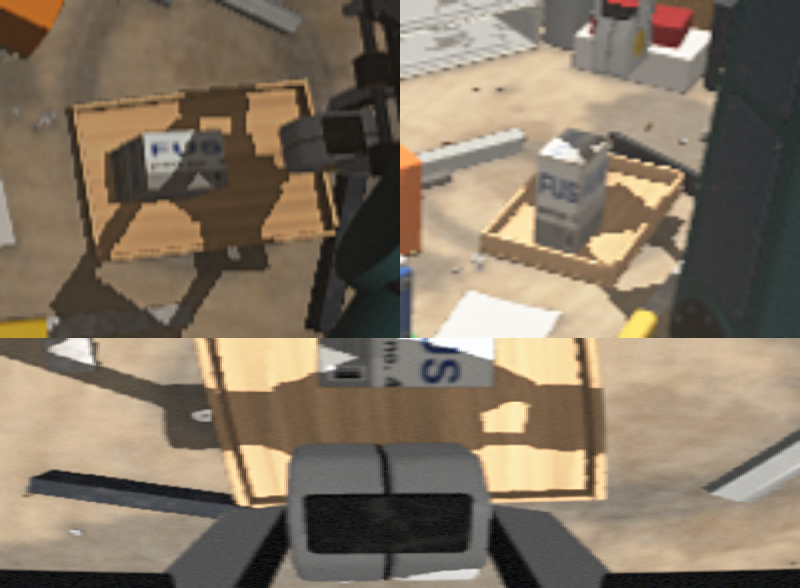

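The carton stands upright in the tray. The tape measure hangs level, its underside 167 mm up, over the free half. Lowering it.

play_rows(translation=[[0, 0, 0.6], [0, 0, 0.8], [0, 0, 0.8], [0, 0, 0.8], [0, 0, 0.5], [0, 0, 0], [0, 0, 0]], twist=[[0, 0, 0], [0, 0, 0], [0, 0, 0], [0, 0, 0], [0, 0, 0], [0, 0, 0], [0, 0, 0]], gripper=[-1, -1, -1, -1, -1, -1, -1])

```text
time: 16.9
tool_pos: [0.4114, -0.2395, 0.2783]
ee_rot: [3.141, 0.0, 1.628]
wrist_force: [-0.1, -0.0, -2.7]
width: 0.0375
finger_force: 29.8
```

play_rows(translation=[[0, 0, 0.2], [0, 0, 0.2], [0, 0, 0.05], [0, 0, 0], [0, 0, 0]], twist=[[0, 0, 0], [0, 0, 0], [0, 0, 0], [0, 0, 0], [0, 0, 0]], gripper=[-1, -1, -1, -1, -1])

```text
time: 17.4
tool_pos: [0.4111, -0.24, 0.2601]
ee_rot: [3.141, 0.0, 1.627]
wrist_force: [-0.9, -0.1, -3.8]
width: 0.0376
finger_force: 29.8
```

play_rows(translation=[[0, 0, 0.06], [0, 0, 0.04], [0, 0, 0], [0, 0, 0]], twist=[[0, 0, 0], [0, 0, 0], [0, 0, 0], [0, 0, 0]], gripper=[-1, -1, -1, -1])

```text
time: 17.8
tool_pos: [0.411, -0.2399, 0.2558]
ee_rot: [-3.142, -0.0, 1.627]
wrist_force: [0.7, 0.1, -2.9]
width: 0.0375
finger_force: 29.8
```

play_rows(translation=[[0, 0, 0.01], [0, 0, 0], [0, 0, 0], [0, 0, 0], [0, 0, 0], [0, 0, -0.3], [0, 0, -0.8], [0, 0, -0.9]], twist=[[0, 0, 0], [0, 0, 0], [0, 0, 0], [0, 0, 0], [0, 0, 0], [0, 0, 0], [0, 0, 0], [0, 0, 0]], gripper=[0.3, 0.3, 0.3, 0.3, 0.3, 0.3, 0.3, 0.3])

```text
time: 18.6
tool_pos: [0.4107, -0.2396, 0.336]
ee_rot: [-3.14, -0.002, 1.627]
wrist_force: [-0.3, 0.0, 1.7]
width: 0.061
finger_force: 0.0
```

play_rows(translation=[[0, 0, -0.9], [0, 0, -0.9], [0, 0, -0.3], [0, 0, 0]], twist=[[0, 0, 0], [0, 0, 0], [0, 0, 0], [0, 0, 0]], gripper=[-1, -1, -1, -1])

```text
time: 19.0
tool_pos: [0.4111, -0.24, 0.4221]
ee_rot: [3.137, 0.004, 1.627]
wrist_force: [-0.9, -0.3, 1.0]
width: 0.0328
finger_force: 0.0
```

```bash
python3 w.py w6 tape_measure carton; python3 plan.py .335 .232 .42 1.39
python3 - <<'E'
from h import *
a=robot.snapshot('top');c=robot.snapshot('scene')
o=np.hstack([cv2.resize(a[180:290,380:510,::-1],(400,338)),cv2.resize(c[150:260,240:468,::-1],(400,193)) if 0 else cv2.resize(c[120:220,350:468,::-1],(400,338))])
cv2.imwrite('pics/o2.png',np.vstack([o,cv2.resize(cv2.imread('pics/w6.png')[100:300],(800,250))]))
E
```

```text
tape_measure [([0.408, -0.251, 0.007], 0.94)]
tape_measure [([0.408, -0.232, 0.07], 0.74)]
carton [([0.406, -0.144, 0.005], 0.96), ([0.561, -0.012, 0.003], 0.81)]
carton [([0.55, -0.041, 0.099], 0.75), ([0.41, -0.144, 0.119], 0.64)]
t 19.25 p [ 0.4109 -0.2398  0.417 ] e [-3.138e+00 -3.000e-03  1.627e+00] w 0.0127 F [ 0.7 -0.3  0.2] d [-0.076  0.472  0.003]
[0.91, -0.09, -0.0] [-0.0, -0.0, 0.18]
[0.91, -0.11, -0.0] [-0.0, -0.0, 0.18]
[0.91, -0.13, -0.0] [-0.0, -0.0, 0.18]
[0.91, -0.14, -0.0] [-0.0, -0.0, 0.18]
[0.9, -0.16, -0.0] [-0.0, -0.0, 0.18]
[0.9, -0.18, -0.0] [-0.0, -0.0, 0.18]
[0.9, -0.19, -0.0] [-0.0, -0.0, 0.18]
[0.89, -0.21, -0.0] [-0.0, -0.0, 0.18]
[0.89, -0.23, -0.0] [-0.0, -0.0, 0.18]
[0.89, -0.24, -0.0] [-0.0, -0.0, 0.18]
[0.88, -0.26, -0.01] [-0.0, -0.0, 0.18]
[0.88, -0.27, -0.01] [-0.0, -0.0, 0.18]
[0.87, -0.29, -0.01] [-0.0, -0.0, 0.18]
```

View pics/o2.png

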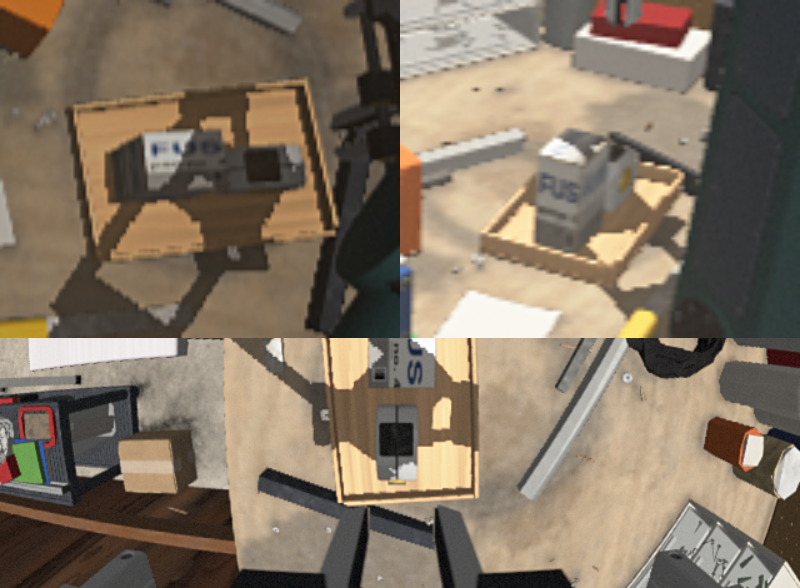

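The tape measure (285,165) and carton (180,155) both stand upright in the tray. Moving in front of the cover, fingers shut.

play_rows(translation=[[0.91, -0.09, 0], [0.91, -0.11, 0], [0.91, -0.13, 0], [0.91, -0.14, 0], [0.9, -0.16, 0], [0.9, -0.18, 0], [0.9, -0.19, 0], [0.89, -0.21, 0]], twist=[[0, 0, 0.18], [0, 0, 0.18], [0, 0, 0.18], [0, 0, 0.18], [0, 0, 0.18], [0, 0, 0.18], [0, 0, 0.18], [0, 0, 0.18]], gripper=[-1, -1, -1, -1, -1, -1, -1, -1])

```text
time: 20.15
tool_pos: [0.364, 0.0512, 0.4188]
ee_rot: [-3.141, 0.0, 1.482]
wrist_force: [0.7, 0.2, 0.3]
width: 0.0006
finger_force: 0.0
```

play_rows(translation=[[0.89, -0.23, 0], [0.89, -0.24, 0], [0.88, -0.26, 0], [0.88, -0.27, 0], [0.87, -0.29, 0], [0, 0, 0], [0, 0, 0]], twist=[[0, 0, 0.18], [0, 0, 0.18], [0, 0, 0.18], [0, 0, 0.18], [0, 0, 0.18], [0, 0, 0], [0, 0, 0]], gripper=[-1, -1, -1, -1, -1, -1, -1])

```text
time: 20.85
tool_pos: [0.335, 0.2318, 0.4187]
ee_rot: [-3.141, 0.002, 1.395]
wrist_force: [0.2, 0.2, -0.2]
width: 0.0004
finger_force: 0.0
```

```bash
python3 w.py w7 housing; python3 plan.py .345 .2315 .334 1.385 4
```

```text
housing [([0.447, 0.212, 0.0], 0.98)]
housing [([0.436, 0.225, 0.152], 0.74)]
t 21.0 p [0.3355 0.2305 0.4192] e [-3.141e+00  1.000e-03  1.391e+00] w 0.0001 F [ 0.  -0.2  0.2] d [ 0.01   0.001 -0.085]
[0.02, 0.06, 0.53] [-0.0, 0.0, 0.02]
[0.02, 0.06, 0.53] [-0.0, 0.0, 0.02]
[0.02, 0.06, 0.53] [-0.0, 0.0, 0.02]
[0.02, 0.06, 0.53] [-0.0, 0.0, 0.02]
```

play_rows(translation=[[0.03, 0, 0.55], [0.03, 0, 0.55], [0, 0, 0.5], [0, 0, 0.5], [0, 0, 0], [0, 0.4, 0], [0, 0.4, 0], [0, 0, 0]], twist=[[0, 0, 0.02], [0, 0, 0.02], [0, 0, 0], [0, 0, 0], [0, 0, 0], [0, 0, 0], [0, 0, 0], [0, 0, 0]], gripper=[-1, -1, -1, -1, -1, -1, -1, -1])

```text
time: 21.8
tool_pos: [0.3696, 0.2274, 0.3368]
ee_rot: [3.139, -0.001, 1.386]
wrist_force: [-0.6, 1.1, -0.2]
width: 0.0004
finger_force: 0.0
```

play_rows(translation=[[0, 0.15, 0], [0, 0.15, 0], [0, 0.15, 0], [0, 0.15, 0], [0, 0.15, 0], [0, 0.15, 0], [0, 0.15, 0], [0, 0.15, 0]], twist=[[0, 0, 0], [0, 0, 0], [0, 0, 0], [0, 0, 0], [0, 0, 0], [0, 0, 0], [0, 0, 0], [0, 0, 0]], gripper=[-1, -1, -1, -1, -1, -1, -1, -1])

```text
time: 22.6
tool_pos: [0.4112, 0.2198, 0.346]
ee_rot: [-3.135, -0.002, 1.391]
wrist_force: [-31.6, -5.8, 56.8]
width: 0.0002
finger_force: 30.3
```

play_rows(translation=[[0, 0, -0.15], [0, 0, -0.15], [0, 0, 0]], twist=[[0, 0, 0], [0, 0, 0], [0, 0, 0]], gripper=[-1, -1, -1])

```text
time: 22.9
tool_pos: [0.4139, 0.2196, 0.3499]
ee_rot: [3.142, -0.002, 1.389]
wrist_force: [-7.6, -0.2, 13.2]
width: 0.0004
finger_force: 6.9
```

```bash
python3 - <<'E'
from h import *
a=robot.snapshot('scene');b=robot.snapshot('top')
o=np.hstack([cv2.resize(a[150:270,260:380,::-1],(400,400),interpolation=2),cv2.resize(b[130:250,245:365,::-1],(400,400),interpolation=2)])
cv2.imwrite('pics/o3.png',o)
print(robot.get_obs()['tool_pos'],robot.get_obs()['wrist_force'],robot.get_obs()['ee_rot'])
E
```

```text
[0.41359319 0.21973373 0.34959937] [-7.98050317 -0.0888301  13.15166822] [-3.13995638e+00 -1.80640546e-03  1.38965059e+00]
```

View pics/o3.png

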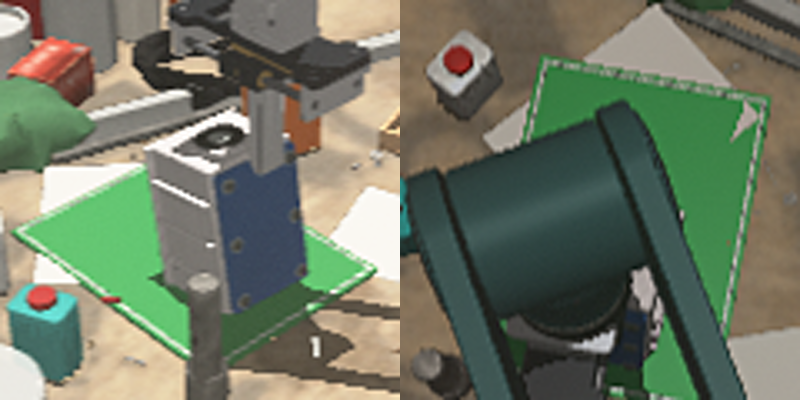

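The picture shows the housing tilted about 10°, with the finger sticking by friction near the top of the cover at (268,150). I'll follow the arc up and forward.

play_rows(translation=[[0, 0.15, -0.12], [0, 0.15, -0.08], [0, 0.15, -0.07], [0, 0.15, -0.06]], twist=[[0, 0, 0], [0, 0, 0], [0, 0, 0], [0, 0, 0]], gripper=[-1, -1, -1, -1])

```text
time: 23.4
tool_pos: [0.4385, 0.2147, 0.3601]
ee_rot: [-3.141, 0.001, 1.389]
wrist_force: [-1.5, -0.1, -0.1]
width: 0.0002
finger_force: 0.6
```

play_rows(translation=[[0, 0.2, -0.07], [0, 0.2, -0.05], [0, 0.2, -0.04], [0, 0.2, -0.03], [0, 0.2, 0], [0, 0.2, 0], [0, 0.2, 0], [0, 0, 0]], twist=[[0, 0, 0], [0, 0, 0], [0, 0, 0], [0, 0, 0], [0, 0, 0], [0, 0, 0], [0, 0, 0], [0, 0, 0]], gripper=[-1, -1, -1, -1, -1, -1, -1, -1])

```text
time: 24.2
tool_pos: [0.4939, 0.2045, 0.3679]
ee_rot: [-3.142, 0.0, 1.388]
wrist_force: [-0.5, 0.4, 0.1]
width: 0.0007
finger_force: 0.0
```

play_rows(translation=[[0, 0, -0.5], [0, 0, -0.9], [0, -0.9, 0], [0, -0.9, 0], [0, -0.9, 0], [0, 0, 0], [0, 0, 0], [0, 0, 0]], twist=[[0, 0, 0], [0, 0, 0], [0, 0, 0], [0, 0, 0], [0, 0, 0], [0, 0, 0], [0, 0, 0], [0, 0, 0]], gripper=[-1, -1, -1, -1, -1, -1, -1, -1])

```text
time: 25.0
tool_pos: [0.3873, 0.2243, 0.4242]
ee_rot: [3.141, 0.0, 1.388]
wrist_force: [-0.5, -0.6, 0.4]
width: 0.0004
finger_force: 0.0
```

```bash
python3 - <<'E'
from h import *
for c in ['scene','wrist']:
  a=robot.snapshot(c); cv2.imwrite('pics/f_%s.png'%c,a[:,:,::-1])
  for n in ['housing','housing_mid','torch','tin','carton','tape_measure','tub']:
    print(c,n,[(np.round(d['centre'],3).tolist(),round(d['score'],2)) for d in robot.spot_point(n,c)[:2]])
b=cv2.cvtColor(cv2.imread('pics/f_wrist.png'),cv2.COLOR_BGR2HSV)
m=cv2.inRange(b,(105,90,40),(125,255,255));n,l,s,ce=cv2.connectedComponentsWithStats(m);print(sorted([(s[i][4],ce[i].round(),s[i][:4]) for i in range(1,n)],key=lambda v:-v[0])[:2])
m=robot.camera_model('wrist');np.savez('w.npz',K=m['camera_matrix'],r=m['rvec'],t=m['tvec'])
o=robot.get_obs();print(o['time'],o['tool_pos'],o['wrist_force'])
i=max(range(1,n),key=lambda i:s[i][4]);c=ce[i]
from wr import wray
ys,xs=np.where(l==i);W=np.array([wray(x,y,.098) for x,y in zip(xs[::5],ys[::5])],np.float32);print(cv2.minAreaRect(W))
E
```

```text
scene housing [([0.497, 0.2, 0.05], 0.84)]
scene housing_mid [([0.569, 0.187, 0.052], 0.96)]
scene torch [([0.387, 0.351, -0.002], 0.57), ([0.411, -0.252, -0.002], 0.46)]
scene tin [([0.657, 0.341, 0.004], 0.61), ([0.526, 0.398, 0.003], 0.55)]
scene carton [([0.403, -0.153, 0.004], 0.77), ([0.566, -0.016, -0.003], 0.58)]
scene tape_measure [([0.411, -0.251, 0.001], 0.48)]
scene tub [([0.47, 0.539, 0.002], 0.68), ([0.657, 0.342, 0.004], 0.34)]
wrist housing [([0.501, 0.204, 0.052], 0.93)]
wrist housing_mid []
wrist torch []
wrist tin [([0.529, 0.397, 0.002], 0.83), ([0.662, 0.344, 0.0], 0.77)]
wrist carton []
wrist tape_measure []
wrist tub []
[(np.int32(6910), array([480., 199.]), array([426, 157, 111,  82], dtype=int32)), (np.int32(53), array([638., 356.]), array([635, 348,   5,  16], dtype=int32))]
25.8 [0.38673545 0.22435104 0.42426862] [-0.00811382 -0.59278185 -0.66111103]
((0.5703824162483215, 0.1844610571861267), (0.08847428858280182, 0.14076055586338043), 76.32869720458984)
```

The housing lies flat: the blue face measures 88×141 mm at cover height, and its middle is at (0.57, 0.187, 0.05), about 47 mm from the sheet's centre along x. The small things and the tub are where they should be.

```bash
python3 -c "
from bench import robot
print(robot.close_job())"
```

```text
the job is handed in; nothing more can be done
None
```

The carton and tape measure stand upright in the tray, the housing lies on its back on the green sheet with the blue cover up, and the job is handed in; the hand-in gave no verdict, and the finger briefly stuck on the cover during the push (wrist force about 65 N, under the 120 N limit).

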